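# Wedge the spring clip off the pivot pin

### The job

Free the spring clip from the bracket's pivot pin: hold the wedge tool and slide its blade up along the top of the pin under the clip's bridge, so that the clip first shifts along to the stop on the pin, wherever that has been left, and then spreads and rises off the pin on the blade. Do not force anything, and do not pull the seated clip with the gripper. Then draw the wedge out and lay it flat on the bench, and put the freed clip into the parts tray.

Things in the scene. Friction and masses are not known exactly. Their poses are not given: they have to be found in the camera images.
- bracket: Grey pivot bracket fixed to the bench, flat base 170 x 84 x 10 mm; origin under its centre, z up, x level along the base's length, away from the robot. On it stands the inclined head with the pin.
- head: The bracket's fixed head, pitched 15 degrees: its x runs along the pin, rising away from the robot, z square to the pin. Origin on the pin's axis, 62 mm over the bench. A cheek plate 8 mm thick at x = -14.5 mm rises to z = 48 mm; above the pin it is slotted 22 mm wide (y = -11 to +11 mm, prongs out to 18 mm) so the wedge's blade can pass along the pin.
- pin_end (a point): Low end of the round steel pin (24 mm thick, top 12 mm above its axis), on its axis at head x = -78 mm; the pin runs to x = +86 mm. Work from this end, up along head x. Beyond the clip sits the stop, a second slotted plate like the cheek, clamped on the pin anywhere with its near face 1.5 to 46 mm beyond the clip's bridge: not measured, find it by feel.
- clip: Dark steel spring clip, loose, 140 g, astride the pin just beyond the cheek; the push slides it along the pin (1 to 3 N) to the stop. Origin on the pin's axis while seated, axes as the head's. Window between bridge and pin top 7 mm high, 17 mm wide (y). Two sprung legs reach to z = -21 mm; their beads grip below the pin's widest part and spread 3.5 mm each to pass it.
- clip_bridge (a point): Centre of the clip's flat bridge (18 x 44 x 5 mm in x, y, z; underside 19 mm above the clip's origin), at clip z = +21.5 mm. Once free, the clip can be gripped from above across the bridge's 44 mm, just outside the prongs of cheek and stop (36 mm over all).
- clip_leg_l (a joint): Hinge of the clip's +y leg at its bridge end: 0 closed, about 0.12 rad as its bead passes the pin's widest part (clip risen 10 mm), 0 again when free. Spreading takes up to about 10 N of lift and of push. From 18 mm of rise the clip is free; with the wedge drawn out it stays perched about 20 mm above its seat, slid back near the cheek.
- wedge: Wedge tool, loose, 180 g, lying on the bench: black ribbed handle 55 x 22 x 34 mm (grip across the 22 mm), steel blade 12 mm wide to +x. Origin under the handle's middle, z up; underside flat. Blade 28 mm high to x = 85 mm, then its top slopes evenly to 3 mm at the tip. A lug 38 mm high at x = 63 to 73 mm is its shoulder.
- wedge_tip (a point): Tip of the wedge's blade, on the underside, 150 mm ahead of the wedge's origin. With the clip against the stop it is fully up when the tip is 65 mm beyond the bridge's near edge; 77 mm beyond, the shoulder lug jams on the bridge and the force shoots up.
- tray: Shallow plain grey open parts tray, empty, 100 x 140 x 30 mm, fixed to the bench; origin under its centre, long side along its y; walls and floor 4 mm thick.

How it is judged:
By the outcome, as a careful person would: the job done as asked, in the order asked, and still so for the second after the job is handed in, with the robot touching nothing.
It also fails if it takes over 72 s, if anything falls off the work surface, if the arm or the gripper's body presses on something with over 40 N, if the wrist force passes 120 N, or if a joint passes its speed limit or range.

### The arm

A 6-joint arm with a two-finger parallel gripper is mounted at the origin on a cart in front of the work surface, level with it; the furniture and walls round the work are solid. World frame = base frame: x ahead of the robot, y to its left, z up, the work surface at z = 0. Lengths are in m, angles in rad, forces in N, time in s.
With the tool pointing down it reaches from about 0.225 to 0.875 m from the base axis. Payload 3.4 kg.
Tool frame: the origin (TCP) lies between the finger pads; the fingertips stand 22 mm ahead of it and the grasp point (between the pads) lies 3 mm ahead of it (manip.finger_overhang is the distance from the TCP to the fingertips, in m); z points along the fingers, y is the line along which they close (so a half turn about z gives the same grasp; the last joint's range is limited). The gripper opens to 85 mm and grips with 20 to 120 N. Pads are 22 mm wide; open, the fingers measure 114 mm over their backs; the gripper's body (76 mm by 85 mm) begins 54 mm behind the grasp point. The pads swing forward as they close: fully open they stand 13 mm farther back than shut.
Start: joints at [1.071, 0.276, 1.505, -0, 1.361, -0.121], TCP at [0.213, 0.534, 0.253] pointing down, gripper open.
Joint ranges: [-2.89, 2.89], [-0.75, 2.08], [0.22, 2.7], [-1.18, 4.32], [0.11, 2.71], [-2.7, 2.7]. Speed limits (rad/s): [2.57, 2.57, 3.14, 3.14, 3.14, 3.14].

### API

Orientations are given as a unit quaternion [w, x, y, z].
In Python, from rig import get_state, eyes, order, manip gives the robot as it stands.
- The arm moves only by the tool drive_tool, never from a script. Its argument "rows" is a list of rows, each a list of 4 numbers: the shift along the tool's x, y, z in units of 25 mm (1.0 is 25 mm), then the turn about the tool's z in units of 6 degrees (1.0 is 6 degrees). A call has exactly 8 rows; each row is the pose to reach, as a shift and turn from the pose commanded when the call began, along the tool's axes at that moment; what a row does not reach only later rows make up. A row lasts 1/12 s, in which the tool goes at most 41.7 mm and 7.16 degrees, less where a joint would pass 70% of its speed; a pose out of reach is approached as far as the arm can. A call with a gripper value outside its range is refused whole. "grip" is the finger opening in mm, from 0 to 85.4, set as the call begins (left out, the last holds). The fingers move at their own pace and stop on an object; "newtons" is the grip in N (left out, the last holds). Time passes only in rows, so rows that repeat a pose let the fingers close, or fill a call up. It gives the time, the measured TCP pose, the force, the opening and the grip force at its end, in the units of the state.
- get_state(): the state, without advancing time (a new reading comes with each control period).
- eyes.get_image(name): name is "side" or "top" or "wrist"; returns (picture, depth): 480x640x3 uint8, red, green, blue; 480x640 float32, m along the optical axis (not along the pixel's ray), 0 where there is no reading.
- eyes.camera_info(name): a dict with "fx", "fy", "cx", "cy" (pixels), "R" (3x3) and "t" (3): a world point X has camera coordinates R X + t. Camera axes: x right, y down, z forward; pixel columns grow to the right and rows downward; lengths in m; the calibration is good to about 2 mm. A picture is of the moment at which its call begins: read the wrist's pose just before it. camera_info takes no time and is no camera call; for the wrist camera it gives the pose at the moment of the call.
- order.sign_off(): hands the job in; it is judged then, once.
The state is a dict: "clock": time; "qpos": joint angles; "qd": joint speeds; "effort": joint torques, N m; "position": TCP position; "ee_rot": TCP orientation; "contact_force": force on the tool from outside, world axes, zero at the start; "moment": the same for the moment, N m; "width": finger opening in m; "gripper_force": force on a finger pad.
Only numpy, scipy, OpenCV 4.12 (cv2) and the standard library are available. Lean on these libraries where they do the work, as an engineer would, in place of code of your own. Each camera call takes 0.05 s, during which the arm holds its last target. There are 200 camera calls.

## Working session

There is one attempt and no reset: what is moved stays moved. The work goes in short steps, Python scripts to look and compute and a tool call to move; the robot and the scene stay as the last step left them, time stands still between calls to the robot, and variables do not carry over. Pictures are saved under pics/ and viewed, at most 10 in all, crops included, and the job is handed in when it is done.

Besides the shell and the picture viewer there is one more tool, called after "Request:" by a JSON object that holds its "name" and its "arguments". drive_tool: Moves the arm, as the interface text tells. Its arguments: {"type":"object","properties":{"rows":{"type":"array","items":{"type":"array","items":{"type":"number"}}},"grip":{"type":"number"},"newtons":{"type":"number"}},"required":["rows"]}

```bash
ls; mkdir -p pics; python3 - <<'E'
from rig import get_state, eyes, order, manip
import cv2,numpy as np
print(get_state()); print([a for a in dir(manip) if a[0]!='_'])
for n in("side","top"):
    p,d=eyes.get_image(n); cv2.imwrite(f"pics/{n}0.png",p[:,:,::-1]); np.savez(f"{n}0.npz",p=p,d=d)
    print(n,eyes.camera_info(n))
E
```

```text
pics
{'clock': 0.0, 'qpos': array([ 1.07101602e+00,  2.76569470e-01,  1.50616883e+00,  1.08097572e-05,
        1.36067257e+00, -1.21009281e-01]), 'qd': array([-6.38318659e-04, -1.60647327e-04, -7.56964851e-04, -4.32629742e-04,
        1.11787680e-03, -9.52829790e-06]), 'effort': array([ 8.79077306e-04, -4.16764426e+01, -2.45811385e+01,  2.52206910e-04,
        1.06239933e-02,  2.11664747e-05]), 'position': array([0.21238846, 0.53379992, 0.25243999]), 'ee_rot': array([-2.82705947e-04,  1.88256466e-01,  9.82119482e-01, -8.64051850e-04]), 'contact_force': array([0.41430649, 0.03430002, 0.2200061 ]), 'moment': array([-0.08388901,  0.022458  ,  0.04208559]), 'gripper_force': 0.0, 'width': 0.0854333513696562}
['MotionError', 'finger_overhang']
side {'fx': 555.9613410876246, 'fy': 555.9613410876246, 'cx': 320.59477950755866, 'cy': 235.60613958769375, 'R': array([[ 0.97363144, -0.22703668,  0.0222747 ],
       [-0.07447061, -0.40861   , -0.90966587],
       [ 0.21562919,  0.88402048, -0.41474311]]), 't': array([-0.58437522,  0.14329   ,  0.80122237])}
top {'fx': 601.3069656907106, 'fy': 601.3069656907106, 'cx': 322.7035222392302, 'cy': 233.4809455867581, 'R': array([[ 5.02381181e-03, -9.99944572e-01, -9.25274393e-03],
       [-8.95900034e-01, -3.90272128e-04, -4.44255532e-01],
       [ 4.44227297e-01,  1.05213898e-02, -8.95852337e-01]]), 't': array([0.04560299, 0.58918792, 1.00630255])}
```

View pics/top0.png

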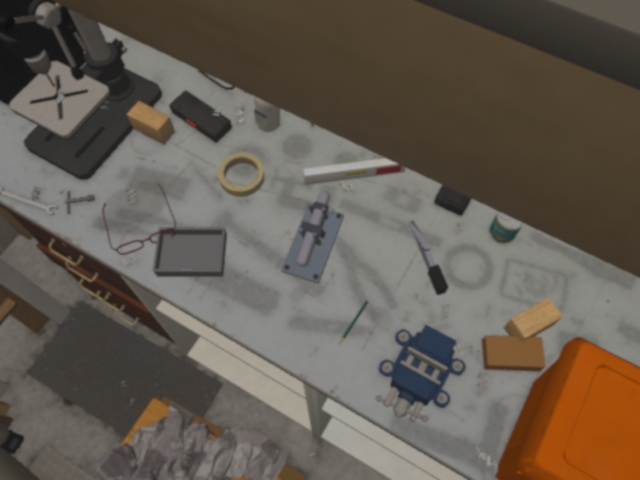

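View pics/side0.png

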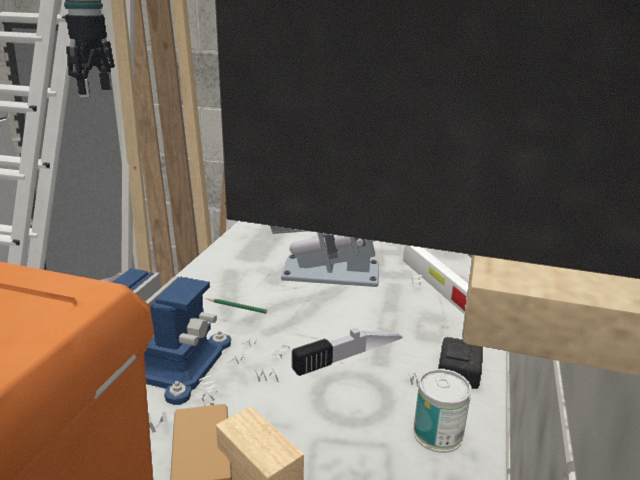

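The top view shows the wedge handle at (437,280) and its tip at (414,224). The bracket is at (313,245), with the pin's low end near (304,260) and high end near (321,197). The tray is at (190,252). In the side view the wedge stands upright on its underside, handle at (313,357) and tip at (401,337). Next I'll turn these into positions.

```bash
cat > h.py <<'E'
import numpy as np,cv2
from rig import get_state,eyes
from scipy.spatial.transform import Rotation as Ro
def cloud(d,c):
    v,u=np.mgrid[:d.shape[0],:d.shape[1]]
    P=np.stack([(u-c['cx'])/c['fx']*d,(v-c['cy'])/c['fy']*d,d],-1)
    return (P-c['t'])@c['R']
def ray(u,v,z,c):
    r=np.array([(u-c['cx'])/c['fx'],(v-c['cy'])/c['fy'],1])@c['R']; o=-c['t']@c['R']
    return o+r*(z-o[2])/r[2]
def rect(P):
    (c,s,a)=cv2.minAreaRect(P[:,:2].astype(np.float32)*1000); return np.round(c,1),np.round(s,1),round(a,2)
def rot(q): return Ro.from_quat(np.r_[q[1:],q[0]])
E
python3 - <<'E'
from h import *
c=eyes.camera_info("top"); f=np.load("top0.npz"); p=f['p'].astype(int);d=f['d'];W=cloud(d,c)
def reg(u0,u1,v0,v1): 
    m=np.zeros(d.shape,bool); m[v0:v1,u0:u1]=1; return m&(d>0)
m=reg(150,235,222,282)
print("bench z",np.median(W[300:315,230:280,2]))
def show(n,m): 
    P=W[m]; print(n,len(P),rect(P),"z",np.percentile(P[:,2],[2,50,98]).round(4))
show("tray",m&(W[...,2]>.018))
dark=p.max(-1)<60
mw=reg(405,452,215,300)
show("handle",mw&dark&(W[...,2]>.015)); show("handle dark",mw&dark)
show("wedge",mw&(W[...,2]>.008))
mb=reg(275,350,180,290)
show("base",mb&(W[...,2]>.005)&(W[...,2]<.016))
show("head",mb&(W[...,2]>.03))
g=mb&(W[...,2]>.03)
P=W[g]; ax=np.linalg.svd(P[:,:2]-P[:,:2].mean(0))[2][0] if len(P)<5000 else 0
print(ax)
for pt in [(200,100),(380,150),(500,200),(600,300),(320,50),(350,170),(320,130)]: print(pt,W[pt[1],pt[0]].round(3))
for u,v in[(437,280),(414,224),(304,260),(321,197)]: print(u,v,W[v,u].round(3),ray(u,v,0,c).round(3))
vis=cv2.resize(f['p'][170:310,140:480,::-1].astype(np.uint8),None,fx=2.35,fy=2.35,interpolation=cv2.INTER_CUBIC); cv2.imwrite("pics/crop.png",vis)
E
```

```text
bench z -5.163456182374816e-06
tray 962 (array([612.3, 334.4]), array([116.2, 158.2]), 0.72) z [0.0186 0.0304 0.0402]
handle 303 (array([ 541.1, -184.6]), array([53.2, 21.5]), 16.4) z [0.0173 0.0329 0.0379]
handle dark 313 (array([ 541.1, -184.6]), array([53.2, 21.5]), 16.4) z [0.0142 0.0328 0.0379]
wedge 743 (array([ 594.1, -171.5]), array([179.7,  61.8]), 0.72) z [0.0086 0.0281 0.0396]
base 1923 (array([660.6,  73.4]), array([257.5, 165.6]), 0.05) z [0.0053 0.0098 0.0148]
head 1200 (array([636.4,  68.1]), array([ 45.4, 154.2]), 64.76) z [0.0435 0.0787 0.1153]
[-0.94042941  0.33998902]
(200, 100) [0.993 0.34  0.034]
(380, 150) [0.236 0.012 0.936]
(500, 200) [ 0.206 -0.037  0.942]
(600, 300) [ 0.506 -0.517  0.001]
(320, 50) [0.25  0.039 0.984]
(350, 170) [ 0.796 -0.011  0.037]
(320, 130) [0.93  0.057 0.   ]
437 280 [ 0.536 -0.183  0.034] [ 0.55  -0.189  0.   ]
414 224 [ 0.676 -0.148  0.009] [ 0.681 -0.149  0.   ]
304 260 [0.572 0.086 0.052] [0.595 0.088 0.   ]
321 197 [0.695 0.052 0.093] [0.748 0.053 0.   ]
```

View pics/crop.png

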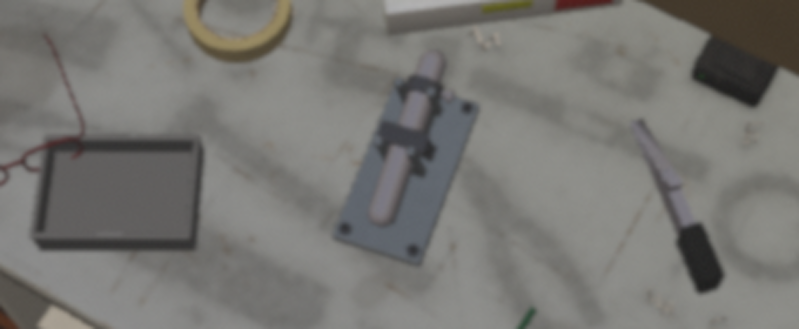

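The crop shows the tray at (120,190), and the pin running from (382,215) to (433,60). The clip and cheek are around (405,140–160), the stop plate is near (420,85), and the wedge runs from tip (640,122) to handle (700,260). Next: fit the pin axis, base and wedge axis.

```bash
python3 - <<'E'
from h import *
c=eyes.camera_info("top"); f=np.load("top0.npz"); p=f['p'].astype(int);d=f['d'];W=cloud(d,c)
def reg(u0,u1,v0,v1): 
    m=np.zeros(d.shape,bool); m[v0:v1,u0:u1]=1; return m&(d>0)
mb=reg(275,350,180,290)
base=mb&(abs(W[...,2]-.01)<.003)&(p[...,2]-p[...,0]>8)
n,l,st,_=cv2.connectedComponentsWithStats(base.astype(np.uint8)); k=1+st[1:,4].argmax(); print("base",rect(W[l==k]),st[k,4])
print("base bench-ray",rect(np.array([ray(u,v,.01,c) for v,u in np.argwhere(l==k)])))
# pin: per-row centre of bright pixels
z=W[...,2]
for v in range(188,268,4):
    us=[u for u in range(285,340) if p[v,u].min()>115 and z[v,u]>.035 and d[v,u]>0]
    if us: 
        Q=W[v,us]; print(v,min(us),max(us),Q[:,:2].mean(0).round(4),Q[:,2].max().round(4), p[v,us].mean(0).round())
mw=reg(405,452,215,300); b=mw&(z>.004)
n,l,st,_=cv2.connectedComponentsWithStats(b.astype(np.uint8)); k=1+st[1:,4].argmax();P=W[l==k]
x=P[:,:2]; o=np.array([.5411,-.1846]); 
for a in (14,15,16,17):
    e=np.array([np.cos(np.radians(a)),np.sin(np.radians(a))]); s=(x-o)@e; t=(x-o)@[-e[1],e[0]]
    print(a,s.min().round(4),s.max().round(4),[np.median(t[(s>q)&(s<q+.02)]).round(4) for q in np.arange(-.03,.15,.02)])
tr=reg(150,235,222,282)&(z>.024)&(p.max(-1)<90)&(p.max(-1)-p.min(-1)<15)
n,l,st,_=cv2.connectedComponentsWithStats(tr.astype(np.uint8)); k=1+st[1:,4].argmax(); print("tray",rect(W[l==k]),st[k])
fl=reg(150,235,222,282)&(abs(z-.004)<.003)&(p.max(-1)-p.min(-1)<10)&(p.max(-1)<120); print("floor",rect(W[fl]),fl.sum())
E
```

```text
base (array([633.6,  69.5]), array([ 79.2, 164.5]), 70.82) 1093
base bench-ray (array([633.1,  69.8]), array([ 78.9, 163.6]), 70.93)
192 321 321 [0.708  0.0518] 0.091 [122. 118. 118.]
196 318 325 [0.6982 0.0508] 0.0946 [122. 119. 124.]
200 319 324 [0.6902 0.0505] 0.0911 [122. 119. 125.]
208 331 331 [0.6774 0.0312] 0.0782 [120. 117. 116.]
212 315 319 [0.6655 0.0598] 0.0847 [122. 120. 127.]
216 313 318 [0.6577 0.0629] 0.0858 [122. 120. 127.]
220 312 317 [0.6497 0.0649] 0.0834 [122. 120. 127.]
236 306 311 [0.6182 0.0769] 0.0705 [122. 119. 126.]
240 305 310 [0.6105 0.0789] 0.0665 [122. 120. 127.]
244 303 309 [0.6016 0.0818] 0.0679 [122. 119. 126.]
248 302 307 [0.5936 0.0848] 0.0659 [122. 119. 127.]
252 301 306 [0.5861 0.0868] 0.0639 [123. 120. 128.]
256 300 305 [0.5785 0.0887] 0.0597 [122. 120. 127.]
260 299 303 [0.5711 0.0917] 0.0573 [122. 119. 126.]
14 -0.0268 0.1483 [np.float64(0.0001), np.float64(0.0022), np.float64(0.0034), np.float64(0.0038), np.float64(0.0042), np.float64(0.0071), np.float64(0.0065), np.float64(0.0065), np.float64(0.0067)]
15 -0.0268 0.1484 [np.float64(0.0005), np.float64(0.0022), np.float64(0.0032), np.float64(0.0031), np.float64(0.0031), np.float64(0.006), np.float64(0.0049), np.float64(0.0043), np.float64(0.0043)]
16 -0.0267 0.1484 [np.float64(0.0006), np.float64(0.0024), np.float64(0.0028), np.float64(0.0025), np.float64(0.0019), np.float64(0.0048), np.float64(0.0033), np.float64(0.0021), np.float64(0.0018)]
17 -0.0266 0.1484 [np.float64(0.0008), np.float64(0.0026), np.float64(0.0026), np.float64(0.0019), np.float64(0.0008), np.float64(0.0035), np.float64(0.0017), np.float64(0.0), np.float64(-0.0007)]
tray (array([604.6, 320.4]), array([130.2, 102.3]), 89.81) [158 227  67  47 256]
floor (array([614.7, 328.2]), array([140.2, 190.9]), 0.11) 1904
```

```bash
cat >> h.py <<'E'
def go(x,y,z,yaw=None):
    "units of shift/turn from the present pose to TCP x,y,z with tool-x heading yaw (deg)"
    s=get_state(); R=rot(s['ee_rot']); M=R.as_matrix()
    h=np.degrees(np.arctan2(M[1,0],M[0,0])); t=0 if yaw is None else -((yaw-h+180)%360-180)/6
    print("t",round(s['clock'],2),"pos",s['position'].round(4),"head",h.round(2),"F",s['contact_force'].round(1),"w",round(s['width'],4),"down",M[:,2].round(3))
    print("units",(M.T@(np.array([x,y,z])-s['position'])/.025).round(2),"turn",round(t,2))
E
python3 -c "
from h import *
go(.541,-.185,.25,196.3)"
```

```text
t 0.1 pos [0.2124 0.5339 0.2525] head 158.3 F [ 0.5 -0.6 -0.1] w 0.0852 down [-0.001 -0.001 -1.   ]
units [-22.84 -21.86   0.13] turn -6.33
```

Request:
{"name": "drive_tool", "arguments": {"rows": [[-22.85,-21.85,1,-6.3],[-22.85,-21.85,1,-6.3],[-22.85,-21.85,1,-6.3],[-22.85,-21.85,1,-6.3],[-22.85,-21.85,1,-6.3],[-22.85,-21.85,1,-6.3],[-22.85,-21.85,1,-6.3],[-22.85,-21.85,1,-6.3]]}}

```text
clock: 0.77
position: [0.3455, 0.2432, 0.2431]
ee_rot: [-0.0, -0.141, 0.99, -0.0]
contact_force: [1.5, -0.1, 0.8]
width: 0.0853
gripper_force: 0.0
```

```bash
python3 -c "
from h import *
go(.541,-.185,.23,196.3)"
```

```text
t 0.77 pos [0.3455 0.2432 0.2431] head -163.84 F [ 1.5 -0.1  0.8] w 0.0853 down [-0. -0. -1.]
units [ -2.75 -18.63   0.52] turn -0.02
```

Request:
{"name": "drive_tool", "arguments": {"rows": [[-2.7,-18.2,0.5,0],[-2.7,-18.2,0.5,0],[-2.7,-18.2,0.5,0],[-2.7,-18.2,0.5,0],[-2.7,-18.2,0.5,0],[-2.7,-18.2,0.5,0],[-2.7,-18.2,0.5,0],[-2.7,-18.2,0.5,0]]}}

```text
clock: 1.43
position: [0.484, -0.0602, 0.234]
ee_rot: [-0.0, -0.14, 0.99, 0.0]
contact_force: [0.9, 0.9, 0.1]
width: 0.0856
gripper_force: 0.0
```

```bash
python3 -c "
from h import *
go(.541,-.185,.2,196.3)"
```

```text
t 1.43 pos [ 0.484  -0.0602  0.234 ] head -163.94 F [0.9 0.9 0.1] w 0.0856 down [-0.  0. -1.]
units [-0.81 -5.43  1.36] turn -0.04
```

Request:
{"name": "drive_tool", "arguments": {"rows": [[-0.8,-5.0,1.3,0],[-0.8,-5.0,1.3,0],[-0.8,-5.0,1.3,0],[-0.8,-5.0,1.3,0],[-0.8,-5.0,1.3,0],[-0.8,-5.0,1.3,0],[-0.8,-5.0,1.3,0],[-0.8,-5.0,1.3,0]]}}

```text
clock: 2.1
position: [0.5372, -0.1711, 0.2023]
ee_rot: [0.0, -0.141, 0.99, 0.0]
contact_force: [-0.5, 0.4, 0.6]
width: 0.0856
gripper_force: 0.0
```

```bash
cat >> h.py <<'E'
def snap(name,fn):
    c=eyes.camera_info(name); p,d=eyes.get_image(name); cv2.imwrite(f"pics/{fn}.png",p[:,:,::-1]); np.savez(f"{fn}.npz",p=p,d=d,**c)
    return p.astype(int),d,c,cloud(d,c)
E
python3 - <<'E'
from h import *
go(.541,-.185,.1,196.3)
p,d,c,W=snap("wrist","w1"); print(c['R'].round(3),c['t'].round(3))
z=W[...,2]; m=(d>0)&(p.max(-1)<60)&(z>.018)&(z<.05)&(abs(W[...,0]-.54)<.06)&(abs(W[...,1]+.185)<.05)
print("handle",m.sum(),rect(W[m]),np.percentile(z[m],[5,95]))
b=(d>0)&(z>.006)&(z<.045)&(abs(W[...,0]-.6)<.1)&(abs(W[...,1]+.17)<.06)
n,l,st,_=cv2.connectedComponentsWithStats(b.astype(np.uint8)); k=1+st[1:,4].argmax();print("wedge",rect(W[l==k]),st[k])
E
```

```text
t 2.1 pos [ 0.5372 -0.1711  0.2023] head -163.81 F [-0.5  0.4  0.6] w 0.0856 down [ 0.  0. -1.]
units [ 0.01 -0.58  4.09] turn -0.02
[[-0.279  0.96   0.001]
 [ 0.925  0.268  0.27 ]
 [ 0.259  0.076 -0.963]] [ 0.313 -0.472  0.203]
handle 1897 (array([ 542.2, -184.5]), array([53.9, 21.6]), 17.5) [0.03082744 0.03497497]
wedge (array([ 597.9, -166.1]), array([171.2,  22.6]), 18.19) [ 281  180   31  183 3652]
```

View pics/w1.png

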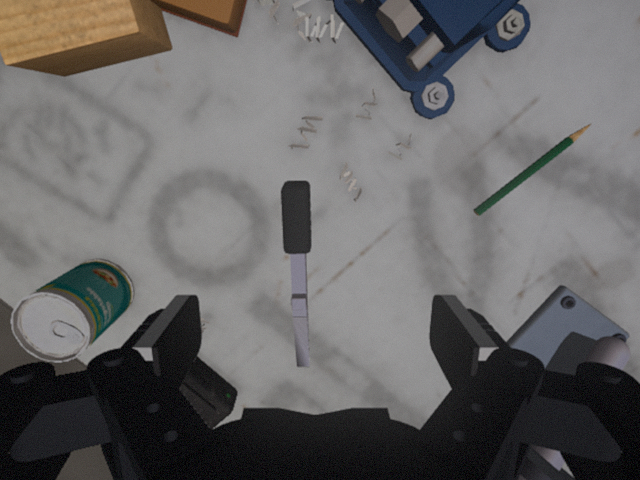

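The wrist view shows the wedge handle at (296,216) and tip at (303,365), with nothing in the fingers' way. Descending.

Request:
{"name": "drive_tool", "arguments": {"rows": [[0,-0.5,1.5,-0.25],[0,-0.5,3,-0.25],[0,-0.5,4.5,-0.25],[0,-0.5,5.5,-0.25],[0,-0.5,5.5,-0.25],[0,-0.5,5.5,-0.25],[0,-0.5,5.5,-0.25],[0,-0.5,5.5,-0.25]], "grip": 60}}

```text
clock: 2.82
position: [0.543, -0.1851, 0.0668]
ee_rot: [0.002, -0.153, 0.988, -0.001]
contact_force: [-0.1, 0.4, -0.3]
width: 0.0599
gripper_force: 0.0
```

```bash
python3 -c "
from h import *
go(.541,-.185,.028,197.7)"
```

```text
t 2.82 pos [ 0.543  -0.1851  0.0668] head -162.37 F [-0.1  0.4 -0.3] w 0.0599 down [ 0.005 -0.002 -1.   ]
units [0.08 0.03 1.55] turn -0.01
```

Request:
{"name": "drive_tool", "arguments": {"rows": [[0.08,0,0.8,0],[0.08,0,1.45,0],[0.08,0,1.45,0],[0.08,0,1.45,0],[0.08,0,1.45,0],[0.08,0,1.45,0],[0.08,0,1.45,0],[0.08,0,1.45,0]]}}

```text
clock: 3.48
position: [0.5398, -0.1855, 0.0289]
ee_rot: [0.001, -0.153, 0.988, -0.0]
contact_force: [0.1, 0.6, -0.3]
width: 0.06
gripper_force: 0.0
```

Request:
{"name": "drive_tool", "arguments": {"rows": [[0,0,0,0],[0,0,0,0],[0,0,0,0],[0,0,0,0],[0,0,0,0],[0,0,0,0],[0,0,0,0],[0,0,0,0]], "grip": 10, "newtons": 60}}

```text
clock: 4.15
position: [0.5396, -0.1854, 0.0283]
ee_rot: [0.0, -0.153, 0.988, -0.0]
contact_force: [-0.4, -0.6, 3.0]
width: 0.021
gripper_force: 59.4
```

```bash
python3 -c "
from h import *
go(.541,-.185,.18,197.7)"
```

```text
t 4.15 pos [ 0.5396 -0.1854  0.0283] head -162.4 F [-0.4 -0.6  3. ] w 0.021 down [ 0.001 -0.    -1.   ]
units [-0.06 -0.   -6.07] turn -0.02
```

Request:
{"name": "drive_tool", "arguments": {"rows": [[0,0,-0.5,0],[0,0,-1.5,0],[0,0,-3,0],[0,0,-4.5,0],[0,0,-6,0],[0,0,-7,0],[0,0,-8,0],[0,0,-8.8,0]]}}

```text
clock: 4.82
position: [0.5392, -0.1852, 0.2496]
ee_rot: [0.0, -0.153, 0.988, -0.0]
contact_force: [-0.1, -0.1, -2.8]
width: 0.0211
gripper_force: 58.8
```

```bash
python3 -c "
from h import *
go(.576,-.006,.25,161.2)"
```

```text
t 4.82 pos [ 0.5392 -0.1852  0.2496] head -162.4 F [-0.1 -0.1 -2.8] w 0.0211 down [ 0.001 -0.    -1.   ]
units [-3.57  6.39 -0.02] turn 6.07
```

Request:
{"name": "drive_tool", "arguments": {"rows": [[-0.7,1.2,0,1],[-1.4,2.4,0,2],[-2.1,3.6,0,3],[-2.8,4.8,0,4],[-3.3,6,0,5],[-3.5,6.4,0,6],[-3.5,6.4,0,6.1],[-3.5,6.4,0,6.1]]}}

```text
clock: 5.48
position: [0.5738, -0.0058, 0.2471]
ee_rot: [-0.001, 0.163, 0.987, -0.0]
contact_force: [0.5, -0.3, -1.8]
width: 0.0212
gripper_force: 59.1
```

```bash
python3 - <<'E'
from h import *
p,d,c,W=snap("wrist","w2")
go(.576,-.006,.25,161.2)
E
```

```text
t 5.53 pos [ 0.5739 -0.0067  0.2473] head 161.13 F [ 0.6  0.7 -1.5] w 0.021 down [-0.002 -0.001 -1.   ]
units [-0.07  0.05 -0.11] turn -0.01
```

View pics/w2.png

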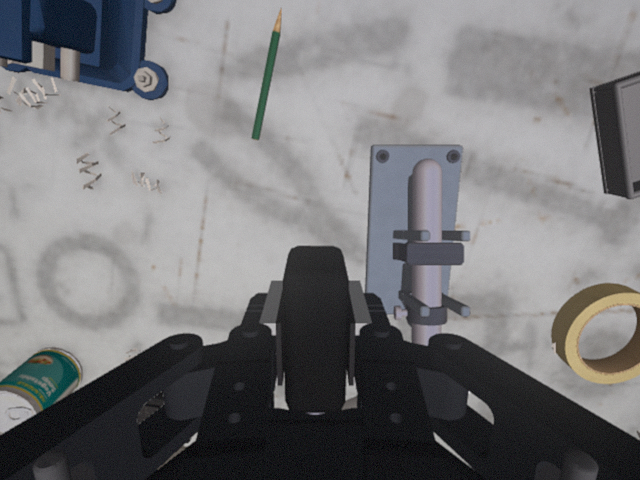

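The bracket is clear in this view: pin low end at (427,162), cheek prongs at row 235, clip bridge at (436,252), stop near (430,308). The held handle is at (316,330). Next I'll fit the pin axis and check the wedge's pitch in the grip.

```bash
python3 - <<'E'
from h import *
f=np.load("w2.npz"); c=f; p=f['p'].astype(int); d=f['d']; W=cloud(d,c); z=W[...,2]
# pin rows: cylinder silhouettes; fit sphere-ish via algebraic circle of cross-section -> simpler: max-z ridge & edge mid
for v in list(range(164,232,8))+[272,280,288]:
    us=[u for u in range(385,465) if d[v,u]>0 and z[v,u]>.032 and p[v,u].min()>60]
    Q=W[v,us]; k=Q[:,2].argmax(); print(v,us[0],us[-1],"mid",W[v,(us[0]+us[-1])//2].round(4),"top",Q[k].round(4))
m=(d>0)&(abs(z-.0105)<.004)&(np.mgrid[:480,:640][1]>360)&(np.mgrid[:480,:640][1]<470)&(np.mgrid[:480,:640][0]<320)
print("base",rect(W[m]),m.sum())
E1=lambda P:P
b=(d>0)&(z>.08)&(z<.11); b[:, :385]=0; b[:,475:]=0;b[:238]=0;b[268:]=0
print("bridge",rect(W[b]),b.sum(),W[b].mean(0).round(4))
for v in (255,275,300,330): print("handle",v,W[v,316].round(4),d[v,316].round(4))
print("stop", [(v,W[v,467].round(3),W[v,397].round(3)) for v in (236,240,300,306,312)])
E
```

```text
164 416 439 mid [0.5653 0.092  0.0546] top [0.5655 0.0927 0.0549]
172 413 442 mid [0.5711 0.09   0.0566] top [0.5722 0.094  0.0588]
180 413 442 mid [0.5769 0.0879 0.0586] top [0.5783 0.0923 0.0592]
188 413 442 mid [0.5829 0.0861 0.0596] top [0.5829 0.0866 0.0608]
196 412 441 mid [0.5887 0.0835 0.0605] top [0.5899 0.0883 0.063 ]
204 412 441 mid [0.5943 0.0813 0.0632] top [0.5958 0.0864 0.0642]
212 412 441 mid [0.6002 0.0793 0.0649] top [0.6015 0.0837 0.0657]
220 412 441 mid [0.6063 0.0775 0.0658] top [0.6076 0.0825 0.0673]
228 412 441 mid [0.6119 0.0753 0.0684] top [0.6134 0.0805 0.0691]
272 408 441 mid [0.6442 0.0631 0.0763] top [0.644  0.065  0.0785]
280 408 441 mid [0.65   0.0611 0.0782] top [0.6501 0.0638 0.0802]
288 408 441 mid [0.6557 0.059  0.0803] top [0.6554 0.0603 0.0819]
base (array([633.5,  72. ]), array([ 84.2, 169.4]), 71.05) 7904
bridge (array([623.4,  75.2]), array([44.1, 27.6]), 71.3) 1414 [0.6267 0.0737 0.0858]
handle 255 [0.5513 0.0024 0.2361] 0.139
handle 275 [0.5527 0.0019 0.2516] 0.1244
handle 300 [ 0.5604 -0.0007  0.2531] 0.1251
handle 330 [ 0.5704 -0.0041  0.2535] 0.1276
stop [(236, array([0.614, 0.094, 0.105]), array([0.625, 0.056, 0.027])), (240, array([0.617, 0.093, 0.105]), array([0.635, 0.057, 0.009])), (300, array([ 0.725,  0.11 , -0.001]), array([0.696, 0.04 , 0.01 ])), (306, array([0.66 , 0.079, 0.118]), array([0.667, 0.035, 0.075])), (312, array([0.664, 0.078, 0.118]), array([0.669, 0.033, 0.081]))]
```

```bash
cat >> h.py <<'E'
O=np.array([.6335,.072,.062]); YAW=np.radians(-18.95); u_=np.array([np.cos(YAW),np.sin(YAW),0]); l_=np.array([-u_[1],u_[0],0]); zz=np.array([0,0,1.])
cp,sp=np.cos(np.radians(15)),np.sin(np.radians(15)); a_=u_*cp+zz*sp; n_=-u_*sp+zz*cp
def flush(xt): return O+a_*(xt-.15275)*1+n_*(.012+.0253)+zz*.003
def level(xt): return O+a_*xt+n_*.012-u_*.15275+zz*.0283
def tip_now():
    s=get_state(); G=s['position']-zz*.003-O; x=G@a_+.15275
    print("flush-tip x",round(x*1e3,1),"height err",round((G@n_-.0373)*1e3,1),"lat",round(G@l_*1e3,1),"F along a,n,l",*(round(s['contact_force']@v,1) for v in(a_,n_,l_)),"M",s['moment'].round(2),"grip",round(s['gripper_force'],1),"t",round(s['clock'],2))
E
python3 - <<'E'
from h import *
t=level(-.05);print(t,flush(-.05)); go(t[0],t[1],.16,161.05)
E
```

```text
[0.44041245 0.13829695 0.08895016] [0.43914196 0.13873318 0.04855347]
t 5.53 pos [ 0.5739 -0.0067  0.2473] head 161.13 F [ 0.6  0.7 -1.5] w 0.021 down [-0.002 -0.001 -1.   ]
units [6.92 3.76 3.5 ] turn 0.01
```

Request:
{"name": "drive_tool", "arguments": {"rows": [[1,0.6,0,0],[2.2,1.2,0.2,0],[3.4,1.9,0.6,0],[4.6,2.5,1.2,0],[5.8,3.1,2,0],[6.8,3.7,2.8,0],[6.9,3.8,3.4,0],[6.9,3.8,3.4,0]]}}

```text
clock: 6.2
position: [0.4385, 0.1392, 0.1603]
ee_rot: [-0.003, 0.164, 0.986, -0.001]
contact_force: [-0.3, -0.1, -2.2]
width: 0.021
gripper_force: 59.2
```

```bash
python3 - <<'E'
from h import *
t=level(-.05); go(t[0],t[1],.1,161.05)
p,d,c,W=snap("wrist","w3"); z=W[...,2]
for v in (255,275,300,330): print("handle",v,W[v,316].round(4))
p,d,c,W=snap("side","s3")
cv2.imwrite("pics/s3c.png",cv2.resize(p[170:320,180:420,::-1].astype(np.uint8),None,fx=3.3,fy=3.3,interpolation=cv2.INTER_CUBIC))
E
```

```text
t 6.2 pos [0.4385 0.1392 0.1603] head 161.12 F [-0.3 -0.1 -2.2] w 0.021 down [-0.007 -0.001 -1.   ]
units [-0.1  -0.    2.41] turn 0.01
handle 255 [0.4161 0.1474 0.1489]
handle 275 [0.4176 0.1469 0.1646]
handle 300 [0.4252 0.1443 0.1663]
handle 330 [0.4354 0.1408 0.1663]
```

View pics/s3c.png

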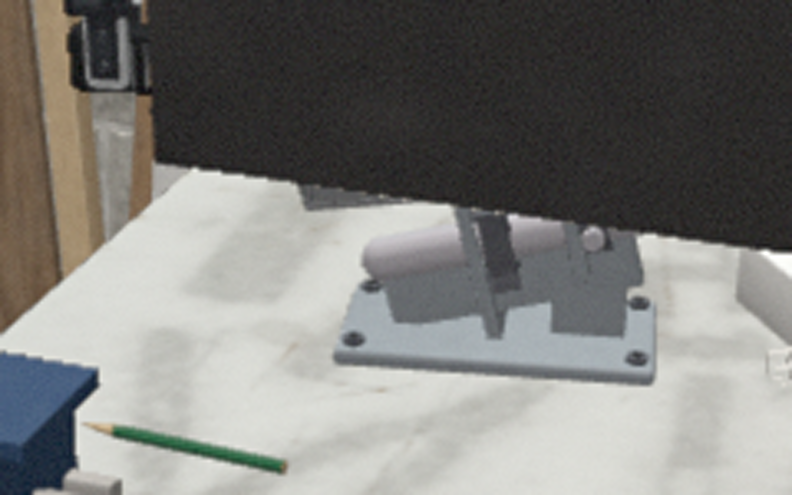

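The side view shows the pin from (370,258) and the clip at (497,252). A panel hides the blade, so the rest goes by feel. Lowering the tip onto the pin.

Request:
{"name": "drive_tool", "arguments": {"rows": [[-0.1,0,1,0],[-0.1,0,1.8,0],[-0.1,0,2.3,0],[-0.1,0,2.55,0],[-0.1,0,2.7,0],[-0.1,0,2.8,0],[-0.1,0,2.9,0],[-0.1,0,2.9,0]]}}

```text
clock: 6.97
position: [0.4452, 0.1387, 0.0909]
ee_rot: [0.001, 0.165, 0.986, 0.0]
contact_force: [0.8, -0.7, 0.2]
width: 0.0209
gripper_force: 59.2
```

```bash
python3 - <<'E'
from h import *
t=flush(-.05); go(*t); tip_now()
E
```

```text
t 6.97 pos [0.4452 0.1387 0.0909] head 160.98 F [ 0.8 -0.7  0.2] w 0.0209 down [ 0.001  0.    -1.   ]
units [ 0.23 -0.08  1.7 ] turn 0
flush-tip x -33.5 height err 39.4 lat 2.0 F along a,n,l 1.0 -0.1 -0.4 M [ 0.01  0.02 -0.04] grip 59.2 t 6.97
```

Request:
{"name": "drive_tool", "arguments": {"rows": [[0.1,-0.08,-0.1,0],[0.2,-0.08,-0.1,0],[0.2,-0.08,0,0],[0.2,-0.08,0.1,0],[0.2,-0.08,0.2,0],[0.2,-0.08,0.3,0],[0.2,-0.08,0.3,0],[0.2,-0.08,0.3,0]], "newtons": 25, "grip": 10}}

```text
clock: 7.63
position: [0.4396, 0.1386, 0.0831]
ee_rot: [0.0, 0.165, 0.986, 0.0]
contact_force: [-1.6, 0.5, 2.2]
width: 0.0211
gripper_force: 59.8
```

```bash
python3 - <<'E'
from h import *
t=flush(-.05); go(*t); tip_now()
E
```

```text
t 7.63 pos [0.4396 0.1386 0.0831] head 161.01 F [-1.6  0.5  2.2] w 0.0211 down [ 0.001  0.    -1.   ]
units [ 0.02 -0.    1.38] turn 0
flush-tip x -40.6 height err 33.3 lat 0.1 F along a,n,l -1.0 2.5 -0.1 M [-0.16 -0.4  -0.05] grip 59.8 t 7.63
```

Request:
{"name": "drive_tool", "arguments": {"rows": [[0,0,0.1,0],[0,0,0.2,0],[0,0,0.3,0],[0,0,0.4,0],[0,0,0.5,0],[0,0,0.6,0],[0,0,0.6,0],[0,0,0.6,0]]}}

```text
clock: 8.3
position: [0.4389, 0.1385, 0.0677]
ee_rot: [-0.0, 0.165, 0.986, -0.0]
contact_force: [-0.9, 1.2, 0.4]
width: 0.0209
gripper_force: 59.9
```

```bash
python3 - <<'E'
from h import *
tip_now()
p,d,c,W=snap("wrist","w4"); z=W[...,2]
for v in range(245,350,15): print("handle",v,W[v,316].round(4))
E
```

```text
flush-tip x -45.2 height err 18.6 lat -0.2 F along a,n,l -1.1 0.7 0.9 M [-0.09 -0.31 -0.01] grip 59.9 t 8.3
handle 245 [ 4.295e-01  1.425e-01 -1.000e-04]
handle 260 [0.4177 0.1464 0.0582]
handle 275 [0.4184 0.1461 0.0706]
handle 290 [0.4229 0.1446 0.0719]
handle 305 [0.4281 0.1428 0.0716]
handle 320 [0.433  0.1411 0.0722]
handle 335 [0.438  0.1394 0.0727]
```

Request:
{"name": "drive_tool", "arguments": {"rows": [[0,0,0.1,0],[0,0,0.2,0],[0,0,0.3,0],[0,0,0.4,0],[0,0,0.5,0],[0,0,0.6,0],[0,0,0.65,0],[0,0,0.65,0]]}}

```text
clock: 9.02
position: [0.4392, 0.1386, 0.0515]
ee_rot: [-0.0, 0.165, 0.986, 0.0]
contact_force: [0.1, 0.5, 2.6]
width: 0.021
gripper_force: 60.5
```

```bash
python3 - <<'E'
from h import *
tip_now()
p,d,c,W=snap("wrist","w5"); z=W[...,2]
for v in range(260,350,15): print("handle",v,W[v,316].round(4))
E
```

```text
flush-tip x -49.1 height err 2.8 lat -0.1 F along a,n,l 0.6 2.5 0.5 M [-0.15 -0.48  0.01] grip 60.5 t 9.02
handle 260 [0.4197 0.1459 0.0368]
handle 275 [0.4196 0.1458 0.0519]
handle 290 [0.4238 0.1444 0.0542]
handle 305 [0.4286 0.1427 0.0549]
handle 320 [0.4338 0.141  0.055 ]
handle 335 [0.4377 0.1396 0.0576]
```

View pics/w5.png

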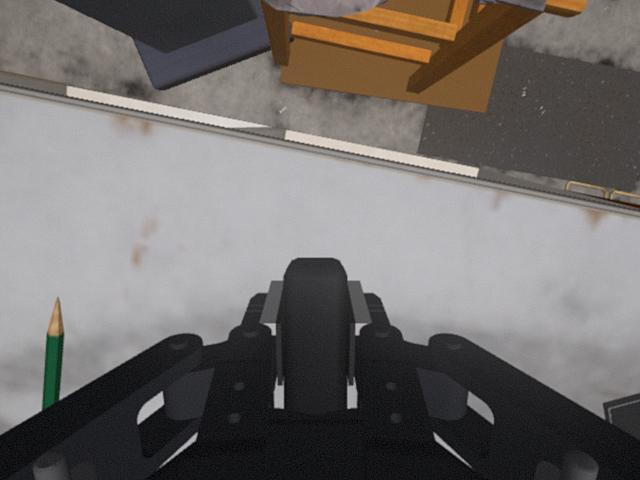

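The handle has swung nose-up in the grip as wanted (rear edge now at row 258, fingers clear). The blade is nearly flush, so I'm starting to slide up the pin.

Request:
{"name": "drive_tool", "arguments": {"rows": [[0,0,0.1,0],[-0.2,0,0.05,0],[-0.4,0,0,0],[-0.6,0,-0.05,0],[-0.8,0,-0.1,0],[-1,0,-0.16,0],[-1.16,0,-0.2,0],[-1.16,0,-0.2,0]], "newtons": 60}}

```text
clock: 9.73
position: [0.4683, 0.1288, 0.0571]
ee_rot: [0.001, 0.165, 0.986, 0.0]
contact_force: [-0.4, -0.1, 0.5]
width: 0.0208
gripper_force: 60.3
```

```bash
python3 -c "
from h import *
tip_now()"
```

```text
flush-tip x -18.0 height err 0.3 lat 0.1 F along a,n,l -0.2 0.6 -0.2 M [-0.15 -0.28 -0.02] grip 60.3 t 9.73
```

Request:
{"name": "drive_tool", "arguments": {"rows": [[-0.15,0,-0.04,0],[-0.3,0,-0.08,0],[-0.45,0,-0.12,0],[-0.6,0,-0.16,0],[-0.75,0,-0.2,0],[-0.9,0,-0.24,0],[-1,0,-0.26,0],[-1,0,-0.26,0]]}}

```text
clock: 10.4
position: [0.4904, 0.1209, 0.0633]
ee_rot: [-0.0, 0.165, 0.986, 0.0]
contact_force: [-2.7, 0.3, 1.2]
width: 0.0214
gripper_force: 60.5
```

```bash
python3 -c "
from h import *
tip_now()"
```

```text
flush-tip x 6.3 height err 0.2 lat -0.2 F along a,n,l -2.2 1.8 -0.5 M [-0.12 -0.19 -0.04] grip 60.5 t 10.4
```

Request:
{"name": "drive_tool", "arguments": {"rows": [[-0.1,0,-0.03,0],[-0.2,0,-0.05,0],[-0.3,0,-0.08,0],[-0.4,0,-0.11,0],[-0.5,0,-0.13,0],[-0.6,0,-0.16,0],[-0.7,0,-0.19,0],[-0.7,0,-0.19,0]]}}

```text
clock: 11.07
position: [0.5074, 0.1151, 0.0681]
ee_rot: [0.0, 0.165, 0.986, 0.0]
contact_force: [-2.8, -0.7, 2.1]
width: 0.0214
gripper_force: 60.4
```

```bash
python3 -c "
from h import *
tip_now()"
```

```text
flush-tip x 24.8 height err 0.2 lat -0.2 F along a,n,l -1.8 2.6 -1.6 M [ 0.    0.04 -0.11] grip 60.4 t 11.07
```

Request:
{"name": "drive_tool", "arguments": {"rows": [[-0.1,0,-0.03,0],[-0.2,0,-0.05,0],[-0.3,0,-0.08,0],[-0.4,0,-0.11,0],[-0.4,0,-0.11,0],[-0.4,0,-0.11,0],[-0.4,0,-0.11,0],[-0.4,0,-0.11,0]]}}

```text
clock: 11.73
position: [0.5169, 0.1119, 0.0709]
ee_rot: [0.001, 0.165, 0.986, 0.0]
contact_force: [-1.2, 0.2, 0.2]
width: 0.0207
gripper_force: 60.4
```

```bash
python3 -c "
from h import *
tip_now()"
```

```text
flush-tip x 35.3 height err 0.3 lat -0.1 F along a,n,l -1.1 0.5 -0.2 M [-0.12 -0.13 -0.06] grip 60.4 t 11.73
```

Request:
{"name": "drive_tool", "arguments": {"rows": [[-0.1,0,-0.03,0],[-0.2,0,-0.05,0],[-0.3,0,-0.08,0],[-0.4,0,-0.11,0],[-0.4,0,-0.11,0],[-0.4,0,-0.11,0],[-0.4,0,-0.11,0],[-0.4,0,-0.11,0]]}}

```text
clock: 12.4
position: [0.524, 0.109, 0.073]
ee_rot: [-0.002, 0.165, 0.986, -0.0]
contact_force: [-4.4, 1.4, 0.3]
width: 0.0214
gripper_force: 60.4
```

```bash
python3 - <<'E'
from h import *
tip_now()
p,d,c,W=snap("top","t6")
cv2.imwrite("pics/t6c.png",cv2.resize(p[170:290,240:400,::-1].astype(np.uint8),None,fx=5,fy=5,interpolation=cv2.INTER_CUBIC))
E
```

```text
flush-tip x 43.2 height err 0.4 lat -0.6 F along a,n,l -4.4 1.5 -0.1 M [ 0.17  0.41 -0.03] grip 60.4 t 12.4
```

View pics/t6c.png

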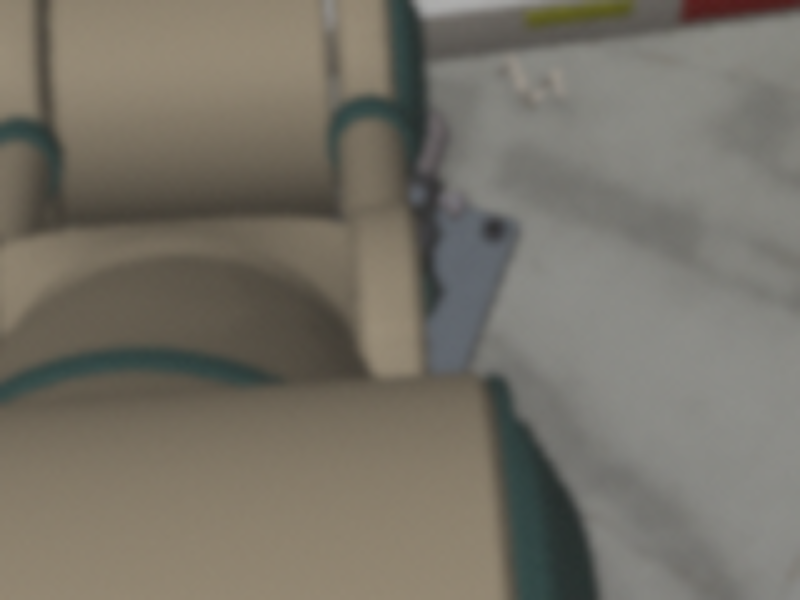

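The arm hides the work in this view; only the pin's far end at (432,150) and the base corner at (495,230) show. I'll carry on by feel in small steps.

Request:
{"name": "drive_tool", "arguments": {"rows": [[-0.05,0,-0.01,0],[-0.1,0,-0.03,0],[-0.15,0,-0.04,0],[-0.2,0,-0.05,0],[-0.2,0,-0.05,0],[-0.2,0,-0.05,0],[-0.2,0,-0.05,0],[-0.2,0,-0.05,0]]}}

```text
clock: 13.12
position: [0.5288, 0.1074, 0.0742]
ee_rot: [-0.002, 0.165, 0.986, -0.0]
contact_force: [-5.7, 1.3, 0.9]
width: 0.021
gripper_force: 60.4
```

```bash
python3 -c "
from h import *
tip_now()"
```

```text
flush-tip x 48.4 height err 0.2 lat -0.6 F along a,n,l -5.4 2.3 -0.6 M [ 0.15  0.39 -0.02] grip 60.4 t 13.12
```

Request:
{"name": "drive_tool", "arguments": {"rows": [[-0.05,0,-0.01,0],[-0.1,0,-0.03,0],[-0.15,0,-0.04,0],[-0.2,0,-0.05,0],[-0.2,0,-0.05,0],[-0.2,0,-0.05,0],[-0.2,0,-0.05,0],[-0.2,0,-0.05,0]]}}

```text
clock: 13.78
position: [0.5344, 0.1056, 0.0757]
ee_rot: [-0.001, 0.165, 0.986, -0.0]
contact_force: [-4.4, 2.5, -0.9]
width: 0.0209
gripper_force: 60.3
```

```bash
python3 -c "
from h import *
tip_now()"
```

```text
flush-tip x 54.5 height err 0.1 lat -0.4 F along a,n,l -5.0 0.4 0.9 M [ 0.17  0.41 -0.01] grip 60.3 t 13.78
```

Request:
{"name": "drive_tool", "arguments": {"rows": [[-0.05,0,-0.01,0],[-0.1,0,-0.03,0],[-0.15,0,-0.04,0],[-0.2,0,-0.05,0],[-0.25,0,-0.06,0],[-0.3,0,-0.08,0],[-0.3,0,-0.08,0],[-0.3,0,-0.08,0]]}}

```text
clock: 14.45
position: [0.5433, 0.1029, 0.0783]
ee_rot: [0.001, 0.165, 0.986, 0.0]
contact_force: [-1.3, -0.6, -0.3]
width: 0.0211
gripper_force: 60.1
```

```bash
python3 -c "
from h import *
tip_now()"
```

```text
flush-tip x 64.1 height err 0.2 lat -0.1 F along a,n,l -1.1 0.0 -1.0 M [ 0.03  0.02 -0.  ] grip 60.1 t 14.45
```

Request:
{"name": "drive_tool", "arguments": {"rows": [[-0.05,0,-0.01,0],[-0.1,0,-0.03,0],[-0.15,0,-0.04,0],[-0.2,0,-0.05,0],[-0.25,0,-0.06,0],[-0.3,0,-0.08,0],[-0.3,0,-0.08,0],[-0.3,0,-0.08,0]]}}

```text
clock: 15.12
position: [0.5504, 0.1005, 0.0803]
ee_rot: [0.001, 0.165, 0.986, 0.0]
contact_force: [-0.1, 0.2, 0.1]
width: 0.0214
gripper_force: 60.1
```

```bash
python3 -c "
from h import *
tip_now()"
```

```text
flush-tip x 71.8 height err 0.2 lat -0.1 F along a,n,l -0.2 0.1 0.2 M [-0.05 -0.15  0.04] grip 60.1 t 15.12
```

Request:
{"name": "drive_tool", "arguments": {"rows": [[-0.1,0,-0.03,0],[-0.2,0,-0.05,0],[-0.3,0,-0.08,0],[-0.4,0,-0.11,0],[-0.45,0,-0.12,0],[-0.45,0,-0.12,0],[-0.45,0,-0.12,0],[-0.45,0,-0.12,0]]}}

```text
clock: 15.78
position: [0.5603, 0.0969, 0.0831]
ee_rot: [0.0, 0.165, 0.986, 0.0]
contact_force: [0.1, -1.1, -1.8]
width: 0.0211
gripper_force: 60.2
```

```bash
python3 -c "
from h import *
tip_now()"
```

```text
flush-tip x 82.7 height err 0.2 lat -0.2 F along a,n,l 0.0 -1.9 -1.0 M [-0.08 -0.15  0.01] grip 60.2 t 15.78
```

Request:
{"name": "drive_tool", "arguments": {"rows": [[-0.05,0,-0.01,0],[-0.1,0,-0.03,0],[-0.15,0,-0.04,0],[-0.2,0,-0.05,0],[-0.2,0,-0.05,0],[-0.2,0,-0.05,0],[-0.2,0,-0.05,0],[-0.2,0,-0.05,0]]}}

```text
clock: 16.45
position: [0.5647, 0.0953, 0.0843]
ee_rot: [0.0, 0.165, 0.986, 0.0]
contact_force: [-0.7, 0.5, -0.6]
width: 0.021
gripper_force: 60.2
```

```bash
python3 -c "
from h import *
tip_now()"
```

```text
flush-tip x 87.5 height err 0.1 lat -0.3 F along a,n,l -0.9 -0.4 0.2 M [-0.05 -0.02 -0.03] grip 60.2 t 16.45
```

```bash
python3 - <<'E'
from h import *
tip_now()
p,d,c,W=snap("side","s7"); q=np.load("s3.npz")['p'].astype(int)
for P in (q,p):
    for v in range(222,268,2): print(v,''.join("#*+-. "[min(5,P[v,u].mean().astype(int)//28)] for u in range(300,384)))
    print()
E
```

```text
flush-tip x 87.5 height err 0.1 lat -0.3 F along a,n,l -0.9 -0.4 0.2 M [-0.05 -0.02 -0.03] grip 60.2 t 16.45
222 ************************************************************************************
224 ************************************************************************************
226 ************************************************************************************
228 ************************************************************************************
230 --.--++++***************************************************************************
232                  .-+***+************************************************************
234                   ------.----- --++--***********************************************
236                   .----++++++++++-          .--+++**********************************
238                    .---..+++++++++-               .----+++-.-+**********************
240                    .---- -++++++++-       .........----+-     .+----------+----*****
242                    .------++++++++-................-----.......++-------.           
244         
[... 2389 characters left out ...]
  
252 .---------------------.----------------------------------------------------         
254 ---------------------------------------------------------------------------         
256 ------------------------------------------------------------------------..          
258 ----------------------------------------------------------------------              
260 ---------------------------------------------------------------------- .-+-.        
262 -------------------------------------.....     .---------------------..+++++-       
264 ---------------------------------.             .---------------------.              
266 ----------------...       .------              .---------------------.
```

The side-view leg pixels moved from (331,258) to (338,245). That is about a 20 mm rise, and the push force is back to about zero, so the clip is free. Drawing the wedge back along the pin.

Request:
{"name": "drive_tool", "arguments": {"rows": [[0.2,0,0.05,0],[0.5,0,0.13,0],[0.85,0,0.23,0],[1.2,0,0.32,0],[1.55,0,0.42,0],[1.9,0,0.51,0],[2.2,0,0.59,0],[2.5,0,0.67,0]]}}

```text
clock: 17.17
position: [0.5046, 0.1161, 0.0674]
ee_rot: [-0.0, 0.165, 0.986, 0.0]
contact_force: [0.6, -0.3, 0.3]
width: 0.021
gripper_force: 60.3
```

```bash
python3 -c "
from h import *
tip_now()"
```

```text
flush-tip x 21.8 height err 0.3 lat -0.2 F along a,n,l 0.7 0.2 -0.1 M [-0.09 -0.24  0.02] grip 60.3 t 17.17
```

Request:
{"name": "drive_tool", "arguments": {"rows": [[0.3,0,0.08,0],[0.7,0,0.19,0],[1.1,0,0.29,0],[1.5,0,0.4,0],[1.9,0,0.51,0],[2.3,0,0.62,0],[2.6,0,0.7,0],[2.6,0,0.7,0]]}}

```text
clock: 17.83
position: [0.4413, 0.1372, 0.0495]
ee_rot: [-0.002, 0.165, 0.986, -0.0]
contact_force: [-1.7, 0.6, 2.1]
width: 0.0207
gripper_force: 60.4
```

```bash
python3 - <<'E'
from h import *
tip_now()
p,d,c,W=snap("side","s8")
for v in range(228,268,2): print(v,''.join("#*+-. "[min(5,p[v,u].mean().astype(int)//28)] for u in range(290,374)))
E
```

```text
flush-tip x -47.3 height err 0.2 lat -0.7 F along a,n,l -1.2 2.5 -0.0 M [-0.05 -0.19 -0.02] grip 60.4 t 17.83
228 -+***+******************************************************************************
230 -.------.--- --+++++****************************************************************
232 ..                         .-+***+**************************************************
234                             .---+-++++++.-.-+--+************************************
236                             .----++++++++-            .--+++************************
238 ...                          .---+++++++++-                 .----+++-.-+************
240 ...............              .----+++++++++-      .. ........------     .+--.-------
242      ....                    .----+++++++++-.................-----.......++-------. 
244                              ..----++++++++-..........-------------.....-+*+------- 
246                   .............----+++++++++----------------------.---------------- 
248 ..    .........................------++---------------------------------------------
250 .....................---------------------------------------------------------------
252  .-.......--------------------------------------------------------------------------
254   .---------------------------------------------------------------------------------
256 --+--------------------------------------------------------------------------------.
258  --..  .------------------------------------------------------------------------    
260        .------------------------------------------------------------------------ .--
262         .---------------------------------------....     .---------------------..+++
264          .---------------------------------.             .---------------------.    
266          .----------------...       .------              .---------------------.
```

The clip is perched by the cheek with its leg bottom near row 248, as expected. Lifting the wedge away and returning it to its clear spot.

Request:
{"name": "drive_tool", "arguments": {"rows": [[0.3,0,0,0],[0.5,0,-0.6,0],[0.5,0,-1.6,0],[0.5,0,-2.8,0],[0.5,0,-4,0],[0.5,0,-5,0],[0.5,0,-5.5,0],[0.5,0,-5.5,0]]}}

```text
clock: 18.55
position: [0.4343, 0.1413, 0.1904]
ee_rot: [0.003, 0.165, 0.986, 0.001]
contact_force: [1.5, 0.6, -2.5]
width: 0.021
gripper_force: 60.0
```

```bash
python3 -c "
from h import *
go(.5396,-.1854,.13,197.6)"
```

```text
t 18.55 pos [0.4343 0.1413 0.1904] head 160.98 F [ 1.5  0.6 -2.5] w 0.021 down [ 0.007  0.001 -1.   ]
units [ -8.23 -10.99   2.43] turn -6.1
```

Request:
{"name": "drive_tool", "arguments": {"rows": [[-1,-1.4,-0.5,-0.8],[-2,-2.7,-0.5,-1.6],[-3,-4.1,-0.5,-2.4],[-4,-5.4,-0.5,-3.2],[-5,-6.8,-0.5,-4],[-6,-8.2,-0.5,-4.8],[-7,-9.5,-0.5,-5.6],[-7.9,-10.6,-0.5,-6.1]]}}

```text
clock: 19.22
position: [0.5319, -0.1759, 0.198]
ee_rot: [-0.001, -0.154, 0.988, 0.001]
contact_force: [0.0, 0.5, -0.9]
width: 0.0211
gripper_force: 60.0
```

```bash
python3 -c "
from h import *
go(.5396,-.1854,.06,197.6)"
```

```text
t 19.22 pos [ 0.5319 -0.1759  0.198 ] head -162.26 F [ 0.   0.5 -0.9] w 0.0211 down [-0.003  0.002 -1.   ]
units [-0.19 -0.47  5.52] turn 0.02
```

Request:
{"name": "drive_tool", "arguments": {"rows": [[-0.1,-0.2,1.5,0],[-0.1,-0.2,3,0],[-0.1,-0.2,4.5,0],[-0.1,-0.2,5.4,0],[-0.1,-0.2,5.9,0],[-0.1,-0.2,6.1,0],[-0.1,-0.2,6.1,0],[-0.1,-0.2,6.1,0]], "newtons": 20, "grip": 15}}

```text
clock: 19.88
position: [0.5367, -0.1779, 0.0472]
ee_rot: [-0.0, -0.153, 0.988, 0.0]
contact_force: [-0.2, -1.0, -1.3]
width: 0.0212
gripper_force: 59.9
```

```bash
python3 -c "
from h import *
go(.5396,-.1854,.028,197.6);print(get_state()['moment'],get_state()['gripper_force'])"
```

```text
t 19.88 pos [ 0.5367 -0.1779  0.0472] head -162.4 F [-0.2 -1.  -1.3] w 0.0212 down [-0.  0. -1.]
units [-0.02 -0.32  0.77] turn -0.0
[-0.00219635  0.01898083  0.04066743] 59.91120636463165
```

Request:
{"name": "drive_tool", "arguments": {"rows": [[0,0,0.2,0],[0,0,0.4,0],[0,0,0.5,0],[0,0,0.6,0],[0,0,0.65,0],[0,0,0.7,0],[0,0,0.74,0],[0,0,0.74,0]], "newtons": 20, "grip": 20}}

```text
clock: 20.55
position: [0.537, -0.1779, 0.0324]
ee_rot: [0.001, -0.153, 0.988, -0.0]
contact_force: [-4.2, 2.2, 20.9]
width: 0.0216
gripper_force: 63.3
```

```bash
python3 - <<'E'
from h import *
go(.5396,-.1854,.028,197.6);print(get_state()['moment'],get_state()['gripper_force'])
p,d,c,W=snap("wrist","w9")
for v in range(245,350,15): print("handle",v,W[v,316].round(4))
E
```

```text
t 20.55 pos [ 0.537  -0.1779  0.0324] head -162.4 F [-4.2  2.2 20.9] w 0.0216 down [ 0.002 -0.001 -1.   ]
units [-0.01 -0.32  0.18] turn 0.0
[ 0.34937895  1.16683037 -0.02238849] 63.32399368286133
handle 245 [ 5.169e-01 -1.835e-01 -1.000e-04]
handle 260 [ 0.5178 -0.1832  0.0156]
handle 275 [ 0.5171 -0.1835  0.0328]
handle 290 [ 0.5216 -0.1821  0.0343]
handle 305 [ 0.5262 -0.1806  0.0356]
handle 320 [ 0.5308 -0.1792  0.037 ]
handle 335 [ 0.5355 -0.1777  0.0381]
```

Pressing at the heel won't turn it, so no forcing. I'll ease off until the heel just rests, then open slightly so the blade settles between the pads.

Request:
{"name": "drive_tool", "arguments": {"rows": [[0,0,-0.1,0],[0,0,-0.12,0],[0,0,-0.12,0],[0,0,-0.12,0],[0,0,-0.12,0],[0,0,-0.12,0],[0,0,-0.12,0],[0,0,-0.12,0]]}}

```text
clock: 21.27
position: [0.5373, -0.1782, 0.0327]
ee_rot: [0.001, -0.153, 0.988, -0.0]
contact_force: [-0.6, 1.6, 7.2]
width: 0.021
gripper_force: 60.9
```

Request:
{"name": "drive_tool", "arguments": {"rows": [[0,0,0,0],[0,0,0,0],[0,0,0,0],[0,0,0,0],[0,0,0,0],[0,0,0,0],[0,0,0,0],[0,0,0,0]], "grip": 22.3, "newtons": 20}}

```text
clock: 21.93
position: [0.5364, -0.1778, 0.0318]
ee_rot: [-0.0, -0.153, 0.988, 0.0]
contact_force: [0.0, -0.3, -0.5]
width: 0.0226
gripper_force: 0.2
```

```bash
python3 - <<'E'
from h import *
go(.5396,-.1854,.028,197.6);print(get_state()['moment'],get_state()['gripper_force'])
p,d,c,W=snap("wrist","w10")
for v in range(245,350,15): print("handle",v,W[v,316].round(4))
E
```

```text
t 21.93 pos [ 0.5364 -0.1778  0.0318] head -162.41 F [ 0.  -0.3 -0.5] w 0.0226 down [-0.  0. -1.]
units [-0.03 -0.33  0.15] turn -0.0
[-0.03106953 -0.03884624 -0.02876776] 0.2351654414087534
handle 245 [ 5.161e-01 -1.835e-01  2.000e-04]
handle 260 [ 0.5221 -0.1815  0.0008]
handle 275 [ 0.5223 -0.1816  0.0171]
handle 290 [ 0.5229 -0.1814  0.0295]
handle 305 [ 0.5258 -0.1805  0.0348]
handle 320 [ 0.5316 -0.1787  0.0339]
handle 335 [ 0.5367 -0.177   0.0344]
```

Request:
{"name": "drive_tool", "arguments": {"rows": [[0,0,0,0],[0,0,0,0],[0,0,-0.3,0],[0,0,-1,0],[0,0,-2.4,0],[0,0,-4,0],[0,0,-5.5,0],[0,0,-7,0]], "grip": 60}}

```text
clock: 22.65
position: [0.5362, -0.1777, 0.2095]
ee_rot: [0.0, -0.153, 0.988, -0.0]
contact_force: [-0.3, -0.9, -0.3]
width: 0.0597
gripper_force: 0.0
```

```bash
python3 -c "
from h import *
t=O+a_*-.03+n_*.0415;print(t); go(t[0],t[1],.21,161.05)"
```

```text
[0.5959339  0.08489839 0.09432135]
t 22.65 pos [ 0.5362 -0.1777  0.2095] head -162.4 F [-0.3 -0.9 -0.3] w 0.0597 down [ 0.  0. -1.]
units [-5.45  9.29 -0.02] turn 6.09
```

Request:
{"name": "drive_tool", "arguments": {"rows": [[-0.8,1.4,0,1],[-1.6,2.8,0,2],[-2.4,4.2,0,3],[-3.2,5.6,0,4],[-4,7,0,5],[-4.8,8.3,0,6],[-5.4,9.2,0,6.1],[-5.4,9.2,0,6.1]]}}

```text
clock: 23.32
position: [0.5967, 0.0875, 0.2076]
ee_rot: [0.001, 0.163, 0.987, 0.002]
contact_force: [-0.3, -0.1, 0.2]
width: 0.0599
gripper_force: 0.0
```

```bash
python3 - <<'E'
from h import *
go(.6229,.0756,.105,161.05)
p,d,c,W=snap("wrist","w11"); z=W[...,2]
cl=c['R']@(O+n_*.0415)+c['t']; print("bridge expected px",c['fx']*cl[0]/cl[2]+c['cx'],c['fy']*cl[1]/cl[2]+c['cy'])
t=snap("top","t11")
E
```

```text
t 23.32 pos [0.5967 0.0875 0.2076] head 161.25 F [-0.3 -0.1  0.2] w 0.0599 down [ 0.002  0.003 -1.   ]
units [-1.14 -0.13  4.1 ] turn 0.03
bridge expected px 309.58623741549235 286.4285083261066
```

View pics/w11.png

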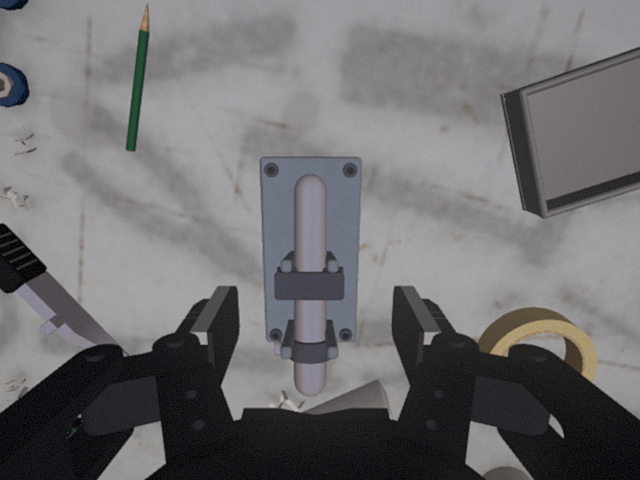

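The bridge is at (309,284), within 2 px of the prediction, and the pads have clear room on both sides. The wedge lies on the bench at left. Measuring the bridge and tray.

```bash
python3 - <<'E'
from h import *
f=np.load("w11.npz"); p=f['p'].astype(int); d=f['d']; W=cloud(d,f); z=W[...,2]
m=np.zeros(d.shape,bool); m[262:305,268:352]=1; m&=(d>0)&(z>.095)&(z<.118)&(p.max(-1)<75)
P=W[m]; print("bridge",m.sum(),rect(P),P.mean(0).round(4),[W[v,310].round(4) for v in range(272,300,5)])
print("bridge lat",np.percentile((P-O)@l_,[2,98])*1e3,"head x,z",np.percentile((P-O)@a_,[3,97])*1e3,np.percentile((P-O)@n_,[3,97])*1e3)
f=np.load("t11.npz"); p=f['p'].astype(int); d=f['d']; W=cloud(d,f); z=W[...,2]
m=np.zeros(d.shape,bool); m[222:282,150:235]=1; b=m&(abs(z-.030)<.004)&(p.max(-1)<95)&(np.ptp(p,axis=-1)<15)
print("tray rim",rect(W[b]),b.sum())
for u in range(160,226,6): print(u,[(round(float(W[v,u,0]),3),round(float(W[v,u,1]),3),round(float(z[v,u]),3)) for v in (240,255)])
E
```

```text
bridge 301 (array([619.8,  76.1]), array([42.8, 23.5]), 68.94) [0.6194 0.0759 0.1029] [array([0.6145, 0.0788, 0.1013]), array([0.617 , 0.0779, 0.103 ]), array([0.6201, 0.0769, 0.1032]), array([0.6227, 0.076 , 0.1048]), array([0.6256, 0.075 , 0.1056]), array([0.6287, 0.074 , 0.1058])]
bridge lat [-21.19938264  20.29192778] head x,z [-11.29474781   7.71083366] [41.46493725 44.91244429]
tray rim (array([609.1, 333.8]), array([158.5,  96.7]), 87.76) 236
160 [(0.634, 0.394, 0.017), (0.603, 0.393, 0.008)]
166 [(0.64, 0.385, 0.004), (0.603, 0.38, 0.007)]
172 [(0.637, 0.371, 0.009), (0.605, 0.369, 0.002)]
178 [(0.64, 0.359, 0.005), (0.604, 0.355, 0.006)]
184 [(0.639, 0.346, 0.007), (0.603, 0.342, 0.007)]
190 [(0.641, 0.334, 0.002), (0.604, 0.33, 0.006)]
196 [(0.639, 0.32, 0.005), (0.606, 0.318, 0.002)]
202 [(0.64, 0.308, 0.004), (0.606, 0.305, 0.001)]
208 [(0.64, 0.295, 0.003), (0.604, 0.291, 0.006)]
214 [(0.639, 0.282, 0.005), (0.605, 0.279, 0.004)]
220 [(0.64, 0.269, 0.004), (0.591, 0.26, 0.034)]
```

Request:
{"name": "drive_tool", "arguments": {"rows": [[-0.6,-0.1,0.3,0],[-1.1,-0.1,0.8,0],[-1.1,-0.1,1.4,0],[-1.1,-0.1,1.8,0],[-1.1,-0.1,2,0],[-1.1,-0.1,2,0],[-1.1,-0.1,2,0],[-1.1,-0.1,2,0]]}}

```text
clock: 24.08
position: [0.6214, 0.0705, 0.1576]
ee_rot: [0.001, 0.165, 0.986, 0.0]
contact_force: [0.2, -0.4, -0.5]
width: 0.0601
gripper_force: 0.0
```

```bash
python3 -c "
from h import *
go(.6216,.0761,.105,161.05)"
```

```text
t 24.08 pos [0.6214 0.0705 0.1576] head 160.98 F [ 0.2 -0.4 -0.5] w 0.0601 down [ 0.001  0.    -1.   ]
units [0.07 0.21 2.1 ] turn -0.01
```

Request:
{"name": "drive_tool", "arguments": {"rows": [[0.05,0.2,0.4,0],[0.05,0.2,1,0],[0.05,0.2,1.6,0],[0.05,0.2,1.9,0],[0.05,0.2,2.05,0],[0.05,0.2,2.05,0],[0.05,0.2,2.05,0],[0.05,0.2,2.05,0]]}}

```text
clock: 24.75
position: [0.6221, 0.076, 0.1066]
ee_rot: [0.001, 0.165, 0.986, 0.0]
contact_force: [0.4, -0.6, -0.7]
width: 0.0604
gripper_force: 0.0
```

```bash
python3 -c "
from h import *
go(.6216,.0761,.105,161.05)"
```

```text
t 24.75 pos [0.6221 0.076  0.1066] head 161.0 F [ 0.4 -0.6 -0.7] w 0.0604 down [ 0.002  0.    -1.   ]
units [ 0.02 -0.    0.07] turn -0.01
```

Request:
{"name": "drive_tool", "arguments": {"rows": [[0,0,0.05,0],[0,0,0.05,0],[0,0,0.05,0],[0,0,0.05,0],[0,0,0.05,0],[0,0,0.05,0],[0,0,0.05,0],[0,0,0.05,0]], "grip": 35, "newtons": 30}}

```text
clock: 25.42
position: [0.622, 0.076, 0.1052]
ee_rot: [0.001, 0.165, 0.986, 0.0]
contact_force: [0.7, 0.2, 6.6]
width: 0.0429
gripper_force: 30.5
```

Request:
{"name": "drive_tool", "arguments": {"rows": [[0,0,-0.1,0],[0,0,-0.2,0],[0,0,-0.35,0],[0,0,-0.5,0],[0,0,-0.7,0],[0,0,-1,0],[0,0,-1,0],[0,0,-1,0]]}}

```text
clock: 26.08
position: [0.6218, 0.076, 0.1303]
ee_rot: [0.001, 0.165, 0.986, 0.0]
contact_force: [-0.6, 1.0, -0.7]
width: 0.0429
gripper_force: 30.7
```

```bash
python3 -c "
from h import *
go(.612,.33,.2,180); print(get_state()['gripper_force'])"
```

```text
t 26.08 pos [0.6218 0.076  0.1303] head 161.0 F [-0.6  1.  -0.7] w 0.0429 down [ 0.001  0.    -1.   ]
units [ 3.67  9.48 -2.79] turn -3.17
30.651349425315857
```

Request:
{"name": "drive_tool", "arguments": {"rows": [[0,0,-1,0],[0,0,-2.2,0],[0.5,1.2,-3,0],[1,2.5,-3,0],[1.5,3.9,-3,-0.6],[2,5.2,-3,-1.4],[2.5,6.6,-3,-2.2],[3,7.9,-3,-3]]}}

```text
clock: 26.75
position: [0.6143, 0.2889, 0.2043]
ee_rot: [-0.0, 0.007, 1.0, 0.0]
contact_force: [-0.4, 0.5, -1.5]
width: 0.0429
gripper_force: 31.1
```

```bash
python3 -c "
from h import *
go(.612,.33,.12,180); print(get_state()['gripper_force'])"
```

```text
t 26.75 pos [0.6143 0.2889 0.2043] head 179.23 F [-0.4  0.5 -1.5] w 0.0429 down [-0.  0. -1.]
units [0.11 1.64 3.37] turn -0.13
31.11484408378601
```

Request:
{"name": "drive_tool", "arguments": {"rows": [[0.1,0.8,0,-0.1],[0.1,1.4,0.3,-0.1],[0.1,1.4,1.2,-0.1],[0.1,1.4,2.4,-0.1],[0.1,1.4,3.6,-0.1],[0.1,1.4,4.5,-0.1],[0.1,1.4,5,-0.1],[0.1,1.4,5,-0.1]]}}

```text
clock: 27.42
position: [0.6107, 0.3206, 0.0753]
ee_rot: [-0.004, 0.004, 1.0, -0.002]
contact_force: [0.6, 0.7, -2.4]
width: 0.0428
gripper_force: 31.1
```

```bash
python3 -c "
from h import *
go(.612,.33,.056,180); print(get_state()['gripper_force'])"
```

```text
t 27.42 pos [0.6107 0.3206 0.0753] head 179.55 F [ 0.6  0.7 -2.4] w 0.0428 down [-0.007 -0.003 -1.   ]
units [-0.05  0.38  0.77] turn -0.08
31.126452684402466
```

Request:
{"name": "drive_tool", "arguments": {"rows": [[0,0.3,0.2,0],[0,0.3,0.4,0],[0,0.3,0.6,0],[0,0.3,0.7,0],[0,0.3,0.7,0],[0,0.3,0.7,0],[0,0.3,0.7,0],[0,0.3,0.7,0]]}}

```text
clock: 28.08
position: [0.6133, 0.3297, 0.0626]
ee_rot: [0.0, 0.004, 1.0, 0.0]
contact_force: [-0.5, -0.5, -2.2]
width: 0.0428
gripper_force: 31.1
```

```bash
python3 -c "
from h import *
go(.612,.33,.054,180); print(get_state()['gripper_force'])"
```

```text
t 28.08 pos [0.6133 0.3297 0.0626] head 179.59 F [-0.5 -0.5 -2.2] w 0.0428 down [ 0.001  0.    -1.   ]
units [0.05 0.01 0.34] turn -0.07
31.14341139793396
```

Request:
{"name": "drive_tool", "arguments": {"rows": [[0,0,0.1,0],[0,0,0.2,0],[0,0,0.3,0],[0,0,0.36,0],[0,0,0.36,0],[0,0,0.36,0],[0,0,0.36,0],[0,0,0.36,0]]}}

```text
clock: 28.75
position: [0.6131, 0.3297, 0.0531]
ee_rot: [0.0, 0.004, 1.0, 0.0]
contact_force: [-0.2, 0.2, -1.0]
width: 0.043
gripper_force: 31.1
```

Request:
{"name": "drive_tool", "arguments": {"rows": [[0,0,0,0],[0,0,0,0],[0,0,0,0],[0,0,0,0],[0,0,0,0],[0,0,0,0],[0,0,0,0],[0,0,0,0]], "grip": 60}}

```text
clock: 29.42
position: [0.613, 0.3296, 0.053]
ee_rot: [0.0, 0.004, 1.0, 0.0]
contact_force: [-0.1, 0.0, 1.7]
width: 0.06
gripper_force: 0.0
```

Request:
{"name": "drive_tool", "arguments": {"rows": [[0,0,-0.3,0],[0,0,-1,0],[0,0,-2,0],[0,0,-3.4,0],[0.6,0,-4.8,0],[1.4,0,-5.5,0],[2,0,-5.5,0],[2,0,-5.5,0]]}}

```text
clock: 30.08
position: [0.5608, 0.3304, 0.1935]
ee_rot: [0.001, 0.003, 1.0, 0.001]
contact_force: [-1.4, -0.4, -0.1]
width: 0.0599
gripper_force: 0.0
```

```bash
python3 - <<'E'
from h import *
go(.612,.33,.054,180)
p,d,c,W=snap("wrist","w12"); z=W[...,2]
m=(d>0)&(p.max(-1)<80)&(z>.008)&(z<.06)&(abs(W[...,0]-.612)<.045)&(abs(W[...,1]-.33)<.063); print("clip",m.sum(),rect(W[m]),np.percentile(z[m],[2,98]))
E
```

```text
t 30.08 pos [0.5608 0.3304 0.1935] head 179.67 F [-1.4 -0.4 -0.1] w 0.0599 down [ 0.001  0.002 -1.   ]
units [-2.04 -0.01  5.58] turn -0.06
clip 2510 (array([614.2, 331.6]), array([125.7,  82.5]), 87.58) [0.00860777 0.03385033]
```

View pics/w12.png

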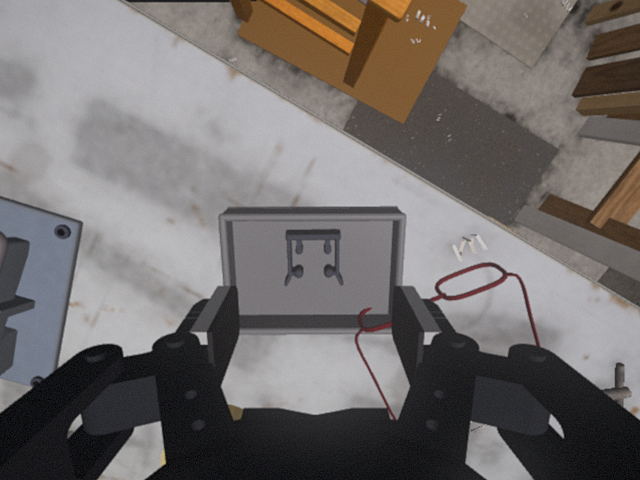

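The clip lies wholly inside the tray at (313,257). One last check that the wedge is flat, then hand in.

```bash
python3 - <<'E'
from h import *
from rig import order
p,d,c,W=snap("top","t13"); z=W[...,2]
m=np.zeros(d.shape,bool); m[210:305,400:460]=1; m&=(d>0)&(z>.006)
n,l,st,_=cv2.connectedComponentsWithStats(m.astype(np.uint8)); k=1+st[1:,4].argmax(); P=W[l==k]
print(rect(P),st[k]); s=(P[:,:2]-[.54,-.18])@[.953,.303]
ok=True
for q in np.arange(-.03,.16,.02):
    g=P[(s>q)&(s<q+.02),2]
    if len(g): print(q.round(2),np.percentile(g,90).round(3),end=' ')
flat=np.percentile(P[s>.12,2],90)<.025
print(flat, get_state()['qd'].round(3))
if flat: print(order.sign_off())
E
```

```text
(array([ 604.8, -157.4]), array([172.8,  23. ]), 16.97) [406 220  36  72 747]
-0.03 0.035 -0.01 0.037 0.01 0.036 0.03 0.035 0.05 0.03 0.07 0.039 0.09 0.03 0.11 0.021 0.13 0.015 0.15 0.007 True [-0.01   0.032 -0.007 -0.005 -0.01  -0.001]
the job is handed in; nothing more can be done
None
```

The job is handed in at about 30 s: the clip came off the pin on the wedge's blade and is in the tray, and the wedge lies flat on the bench. Pushing the wedge's heel down on the bench did not level it, so I loosened the grip and let the blade settle about 39 mm. I judged that the clip reached the stop from the push force, because the cameras could not see it.

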